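# Find the full sample jar by weight and seat it in the shaker

## Robot

A 6-joint arm with a two-finger parallel gripper is mounted at the origin on the work surface. World frame = base frame: x ahead of the robot, y to its left, z up, the work surface at z = 0. Lengths are in mm, angles in rad, forces in N, time in s.
With the tool pointing down it reaches from about 375 to 900 mm from the base axis. Payload 3.1 kg.
Tool frame: the origin (TCP) lies between the finger pads; the fingertips stand manip.tip_extent ahead of it and the grasp point (between the pads) is the TCP (manip.tip_extent is the distance from the TCP to the fingertips, in mm); z points along the fingers, y is the line along which they close (so a half turn about z gives the same grasp; the last joint's range is limited). The gripper opens to 87 mm and grips with 3 to 60 N. Pads are 19 mm wide; open, the fingers measure 117 mm over their backs; the gripper's body (75 mm by 190 mm) begins 51 mm behind the grasp point.
Start: joints at [1.135, 0.527, 1.433, -0, 1.181, -0.178], TCP at [159.306, 604.333, 241.548] pointing down, gripper open.
Joint ranges: [-3.08, 3.08], [-0.75, 2.2], [0.22, 2.44], [-1.43, 4.57], [0, 2.65], [-2.85, 2.85]. Speed limits (rad/s): [2.79, 2.79, 3.14, 3.14, 3.14, 3.14].

## Interface

Orientations are given as [roll, pitch, yaw] about the fixed x, y, z axes, in that order (R = Rz(yaw) Ry(pitch) Rx(roll)).
In Python, from bench import monitor, vision, workorder, finder, manip gives the robot as it stands.
- The arm moves only by the tool carry_out, never from a script. Its arguments are lists of equal length, an entry for each row: "offset": the shift along the tool's x, y, z in cm, a list of three; "rot": the turn, a rotation vector about the tool's x, y, z in rad, a list of three; "gripper": the closure, from -1 (fully open) to 1 (shut). A call has 1 to 20 rows; each row is the pose to reach, as a shift and turn from the pose commanded when the call began, along the tool's axes at that moment; what a row does not reach only later rows make up. A row lasts 1/12 s, in which the tool goes at most 41.7 mm and 7.16 degrees, less where a joint would pass 70% of its speed; a pose out of reach is approached as far as the arm can. A call with a gripper value outside its range is refused whole. The fingers move at their own pace and stop on an object; "newtons" is the grip in N (left out, the last holds). Time passes only in rows, so rows that repeat a pose let the fingers close. It gives the time, the measured TCP pose, the force, the opening and the grip force at its end, in the units of the state.
- monitor.sense(): the state, without advancing time (a new reading comes with each control period).
- vision.snapshot(name): name is "side" or "top" or "wrist"; returns (picture, depth): 384x512x3 uint8, red, green, blue; 384x512 float32, mm along the optical axis (not along the pixel's ray), 0 where there is no reading.
- vision.get_calibration(name): a dict with "mtx" (3x3 intrinsics, pixels), "extrinsics" (4x4, takes a point from world to camera coordinates). Camera axes: x right, y up, looking along -z (the intrinsics and any distortion apply to the point x, -y, -z); pixel columns grow to the right and rows downward; lengths in mm; the calibration is good to about 2 mm. A picture is of the moment at which its call begins: read the wrist's pose just before it. get_calibration takes no time and is no camera call; for the wrist camera it gives the pose at the moment of the call.
- workorder.close_job(): hands the job in; it is judged then, once.
Trained networks look in the newest picture that a camera, given by its name, has taken for a name from the list of things; names that differ only in an ending like _2 or _b are one class to them, and where a whole thing is asked for, a point or a joint stands for the part that bears it (a point fixed in the world has none). Each returns a list of dicts, best first, with "p" (0 to 1); they miss things now and then, are a little off and sometimes report something else, mostly with a low value. They report only what shows in the picture. A call takes as long as a camera call. They do not tell look-alikes from the thing itself.
- finder.spot_in(label, camera): "bbox" ([left, top, width, height] in pixels, round what is visible of it).
- finder.cut_out(label, camera): "pixels" (384x512 bool, what is visible of it) and "bbox" ([left, top, width, height] in pixels, round what is visible of it).
- finder.spot_point(label, camera): "pixel" ([column, row] in pixels: a listed point, or the origin of a listed thing).
The state is a dict: "time": time; "qpos": joint angles; "joint_vel": joint speeds; "joint_torque": joint torques, N m; "ee_pos": TCP position; "eef_rot": TCP orientation; "force": force on the tool from outside, world axes, zero at the start; "ft_torque": the same for the moment, N m; "finger_gap": finger opening in mm; "grasp_force": force on a finger pad.
Only numpy, scipy, OpenCV 4.12 (cv2) and the standard library are available. Lean on these libraries where they do the work, as an engineer would, in place of code of your own. Each camera call takes 0.05 s, during which the arm holds its last target. There are 200 camera calls.

## Task

Two closed sample jars look alike, but one holds the heavy sample. Lift the left jar clear of the bench and put it back, then lift the right one, and judge by the load which is heavier. Seat the heavier jar upright and fully down in the holder on the shaker, feeling gently for the hole without pressing hard (stay under 40 N), and leave the lighter jar standing where it stood, without disturbing the tube rack, tip box or dish.

Things in the scene. Friction and masses are not known exactly. Their poses are not given: they have to be found in the camera images.
- jar_left_mid (a point): point at mid-height (40 mm up) on the axis of the robot's left (y > 0) closed steel jar: upright plain cylinder, 50 mm diameter, 80 mm tall, the top 32 mm its screw lid of the same diameter, foot chamfered 2.5 mm; z up. It stands on the bench. Both jars look alike, weigh 0.2 to 0.6 kg and hide a loose rigid filling; one is at least 0.1 kg heavier, either one, told only by feel.
- jar_right_mid (a point): point at mid-height (40 mm up) on the axis of the robot's right (y < 0) closed steel jar: upright plain cylinder, 50 mm diameter, 80 mm tall, the top 32 mm its screw lid of the same diameter, foot chamfered 2.5 mm; z up. It stands on the bench. Both jars look alike, weigh 0.2 to 0.6 kg and hide a loose rigid filling; one is at least 0.1 kg heavier, either one, told only by feel.
- shaker: orbital shaker, a fixed cream box 180 x 200 mm (its x, y), its flat deck 60 mm above the bench; origin at the centre of its underside, z up. On the deck lies the jar holder, a grey plate 104 x 104 mm, 20 mm thick, on a stiff cross-slide (firm, does not give). A seated jar stands on the deck through the plate's hole, underside at 60 mm; one that missed it stands 20 mm higher.
- holder (a point): point on the shaker's vertical centre line at the level of the holder plate's top, 80 mm above the bench; axes as the shaker's. The plate's one round through hole, 53 mm diameter, square-edged, 20 mm deep to the deck, is NOT exactly here: its centre is off by up to 7 mm either way along the shaker's x and also along its y, and this offset is not reported.
- tube_rack: bystander: red tube rack 90 x 102 mm with pink-capped tubes, 104 mm tall over all; origin at the centre of its underside. Leave alone.
- tip_box: bystander: pink pipette-tip box with pale lid, 87 x 122 mm, 67 mm tall; origin at the centre of its underside. Leave alone.
- dish: bystander: clear lidded culture dish, 93 mm in diameter, 15 mm tall, on the bench beyond the shaker; origin at the centre of its underside. Leave alone.
Not all that is in view belongs to the job. What is shaped like the part that bears jar_left_mid but orange is not meant. What is shaped like the part that bears jar_right_mid but purple is not meant.

How it is judged (in metres and radians):
On the way, in this order (a step that is already met when the one before it is completed fails the run):
1. the left jar is lifted clear of the bench (20 mm or more) while the right one stands (height (world z) of jar_left_mid above 0.06 m and height (world z) of jar_right_mid below 0.047 m), for 0.2 s.
2. with the left jar back on the bench, the right jar is lifted clear (20 mm or more) (height (world z) of jar_right_mid above 0.06 m and height (world z) of jar_left_mid below 0.047 m), for 0.2 s.
At the end, for the whole second after the job is handed in: The heavier jar stands upright (within 0.08 rad) and at rest in the holder's hole, down on the shaker's deck (within 3.5 mm of fully down), resting its weight there; the lighter jar stands upright and at rest on the bench within 40 mm of where it began (((horizontal distance between jar_left_mid and holder below 0.015 m and z of jar_left_mid in the frame of holder below 0.0235 m and angle between each of jar_left_mid, jar_right_mid's own z axis and vertical below 0.08 rad and contact force between jar_left and shaker above 3.5 N and linear speed of each of jar_left, jar_right below 0.02 m/s and distance of jar_right_mid from where it was at the start of the episode below 0.04 m) or (horizontal distance between jar_right_mid and holder below 0.015 m and z of jar_right_mid in the frame of holder below 0.0235 m and angle between each of jar_right_mid, jar_left_mid's own z axis and vertical below 0.08 rad and contact force between jar_right and shaker above 3.5 N and linear speed of each of jar_right, jar_left below 0.02 m/s and distance of jar_left_mid from where it was at the start of the episode below 0.04 m))); the robot touches nothing.
It fails at once if a jar is pressed on or knocked against the shaker with more than 40 N (contact force between any of jar_left, jar_right and shaker above 40 N).
It fails at once if a jar is tipped over (angle between any of jar_left_mid, jar_right_mid's own z axis and vertical above 0.6 rad).
It fails at once if the tube rack, tip box or dish is disturbed (moved over 20 mm) (distance of any of tube_rack, tip_box, dish from where it was at the start of the episode above 0.02 m).
It also fails if it takes over 72 s, if anything falls off the work surface, if the arm or the gripper's body presses on something with over 40 N, if the wrist force passes 120 N, or if a joint passes its speed limit or range.

## Working session

There is one attempt and no reset: what is moved stays moved. The work goes in short steps, Python scripts to look and compute and a tool call to move; the robot and the scene stay as the last step left them, time stands still between calls to the robot, and variables do not carry over. Pictures are saved under pics/ and viewed, at most 10 in all, crops included, and the job is handed in when it is done.

Besides the shell and the picture viewer there is one more tool, called after "Emit:" as name(argument=value, ...) on one line, values as JSON. carry_out: Moves the arm, as the interface text tells. Its arguments: {"type":"object","properties":{"offset":{"type":"array","items":{"type":"array","items":{"type":"number"}}},"rot":{"type":"array","items":{"type":"array","items":{"type":"number"}}},"gripper":{"type":"array","items":{"type":"number"}},"newtons":{"type":"number"}},"required":["offset","rot","gripper"]}

```bash
mkdir -p pics; ls; python3 - <<'E'
from bench import monitor, vision, finder, manip
import cv2, numpy as np
s=monitor.sense(); print({k:np.round(v,3) for k,v in s.items()}, manip.tip_extent)
ims=[]
for c in ("side","top"):
    p,d=vision.snapshot(c); np.savez(f"{c}.npz",p=p,d=d); ims.append(p)
    K=vision.get_calibration(c); M=K["mtx"]; E=np.linalg.inv(K["extrinsics"])
    print(c, E[:3,3])
    for l in ("jar_left_mid","shaker","holder","tube_rack","tip_box","dish"):
        for r in finder.spot_point(l,c)[:5]:
            u,v=r["pixel"]; dd=d[int(np.clip(v,0,383)),int(np.clip(u,0,511))]
            x=(u-M[0,2])/M[0,0]*dd; y=(v-M[1,2])/M[1,1]*dd
            print(l, np.round([u,v]), round(r["p"],2), np.round((E@[x,-y,-dd,1])[:3]))
cv2.imwrite("pics/a.png",cv2.resize(np.vstack(ims),None,fx=.78,fy=.78)[:,:,::-1])
cv2.imwrite("pics/top.png",ims[1][:,:,::-1])
E
```

```text
pics
{'time': np.float64(0.0), 'qpos': array([ 1.134,  0.529,  1.434, -0.   ,  1.181, -0.179]), 'joint_vel': array([-0.   ,  0.   , -0.001, -0.001,  0.001,  0.001]), 'joint_torque': array([  0.   , -44.004, -17.659,   0.063,   0.058,  -0.   ]), 'ee_pos': array([159.025, 603.714, 240.557]), 'eef_rot': array([-3.139, -0.   ,  2.884]), 'force': array([-0.054, -0.631,  0.374]), 'ft_torque': array([-0.043,  0.012,  0.011]), 'grasp_force': np.float64(0.0), 'finger_gap': np.float64(86.736)} 19.0
side [485.35691213 906.33610099 631.64918848]
jar_left_mid [322. 303.] 0.65 [436. 337.  62.]
jar_left_mid [271. 300.] 0.59 [533. 343.  60.]
shaker [287. 238.] 0.63 [518. 132.  57.]
holder [285. 208.] 0.75 [532.   8.  62.]
tube_rack [232. 168.] 0.82 [ 732. -286.   19.]
dish [195. 231.] 0.73 [761.  80.  15.]
top [ 409.52761524  -36.85203083 1432.60188217]
jar_left_mid [140. 251.] 0.64 [432. 310.  78.]
jar_left_mid [142. 220.] 0.6 [527. 308.  78.]
shaker [232. 222.] 0.82 [521.  34.  58.]
holder [233. 221.] 0.56 [525.  31.  56.]
tube_rack [341. 162.] 0.94 [ 705. -301.  101.]
tip_box [146. 165.] 0.88 [700. 305.  63.]
dish [223. 148.] 0.89 [768.  68.  14.]
```

View pics/a.png

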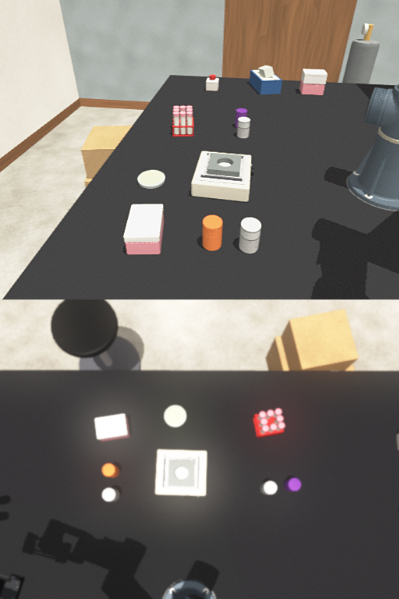

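The side view (upper) and top view (lower) show the white left jar near full-resolution top pixel (140,251), with the orange decoy beside it. The right jar is near (346,241), with the purple decoy at (377,237). The shaker plate and its hole are near (232,222).

```bash
cat > h.py <<'E'
import numpy as np, cv2
from bench import monitor, vision
def cloud(c, d, K=None):
    K=K or vision.get_calibration(c); M=K["mtx"]; E=np.linalg.inv(K["extrinsics"])
    v,u=np.mgrid[:384,:512]
    P=np.stack([(u-M[0,2])/M[0,0]*d,-(v-M[1,2])/M[1,1]*d,-d,np.ones_like(d)],-1)@E.T
    P=P[...,:3]; P[d==0]=np.nan
    return P
def near(P,xy,r,z0,z1):
    return (np.hypot(P[...,0]-xy[0],P[...,1]-xy[1])<r)&(P[...,2]>z0)&(P[...,2]<z1)
def plan(goal, yaw=None):
    """offset (cm, tool axes) to world TCP goal, from the measured pose; rot about tool z"""
    from scipy.spatial.transform import Rotation as R
    s=monitor.sense(); r=R.from_euler("xyz",s["eef_rot"])
    print("t",round(s["time"],2),"tcp",np.round(s["ee_pos"],1),"rot",np.round(s["eef_rot"],3),"offset cm",np.round(r.inv().apply(np.array(goal)-s["ee_pos"])/10,2))
    if yaw is not None: print("rotvec",np.round((r.inv()*R.from_euler("xyz",[np.pi,0,yaw])).as_rotvec(),3))
E
python3 - <<'E'
from h import *
d=np.load("top.npz")["d"]; P=cloud("top",d)
for n,xy in (("L",(432,310)),("Orange",(527,308)),("R",(450,-310)),("purple",(460,-410)),("R2",(460,-330))):
    m=near(P,xy,60,70,90)
    if m.any():
        n_,l,st,ce=cv2.connectedComponentsWithStats(m.astype(np.uint8))
        for i in range(1,n_):
            if st[i,4]>20:
                q=P[l==i]; print(n,st[i,4],np.round(ce[i],1),np.round(q.mean(0),1),np.round((q.min(0)+q.max(0))/2,1))
m=near(P,(521,34),150,52,90); q=P[m][:,:2].astype(np.float32); print("shaker",cv2.minAreaRect(q))
m=near(P,(521,34),150,75,90); q=P[m][:,:2].astype(np.float32); print("plate",cv2.minAreaRect(q),P[m][:,2].mean())
h=near(P,(525,32),32,50,70); q=P[h]; print("hole",h.sum(),np.round(q.mean(0),1),np.round((q.min(0)+q.max(0))/2,1))
for n,xy in (("rack",(705,-301)),("tip",(700,305)),("dish",(768,68))):
    m=near(P,xy,90,8,120); print(n,cv2.minAreaRect(P[m][:,:2].astype(np.float32)))
E
```

```text
L 220 [139.6 249.5] [436.9 310.8  79.5] [437.2 310.9  78.2]
Orange 219 [139.2 218.1] [532.3 316.1  78.8] [532.9 317.2  78.3]
R 221 [346.1 240.7] [ 464.9 -314.1   79.8] [ 464.3 -314.5   78.8]
purple 220 [377.1 236.5] [ 478.  -408.9   79.6] [ 478.  -409.3   79. ]
R2 221 [346.1 240.7] [ 464.9 -314.1   79.8] [ 464.3 -314.5   78.8]
shaker ((525.9163208007812, 33.146331787109375), (199.28591918945312, 179.5130157470703), 88.36134338378906)
plate ((521.4083251953125, 32.003787994384766), (103.8440170288086, 104.32054138183594), 89.59835815429688) 79.84960851920859
hole 228 [522.7  32.5  59.8] [522.7  34.7  60.1]
rack ((714.3898315429688, -295.09716796875), (115.0268325805664, 161.32972717285156), 26.84762954711914)
tip ((710.1331176757812, 317.90301513671875), (87.27717590332031, 122.1015396118164), 9.079042434692383)
dish ((779.6036376953125, 61.307762145996094), (152.52244567871094, 92.12488555908203), 0.43166935443878174)
```

```bash
python3 -c "
from h import *
plan((437,311,240))"
```

```text
t 0.7 tcp [159.3 604.3 241.6] rot [ 3.142 -0.     2.884] offset cm [-34.33 -21.28   0.16]
```

Emit:
carry_out(offset=[[-34.33, -21.28, 0.16], [-34.33, -21.28, 0.16], [-34.33, -21.28, 0.16], [-34.33, -21.28, 0.16], [-34.33, -21.28, 0.16], [-34.33, -21.28, 0.16], [-34.33, -21.28, 0.16], [-34.33, -21.28, 0.16], [-34.33, -21.28, 0.16], [-34.33, -21.28, 0.16], [-34.33, -21.28, 0.16], [-34.33, -21.28, 0.16], [-34.33, -21.28, 0.16], [-34.33, -21.28, 0.16], [-34.33, -21.28, 0.16], [-34.33, -21.28, 0.16]], rot=[[0, 0, 0], [0, 0, 0], [0, 0, 0], [0, 0, 0], [0, 0, 0], [0, 0, 0], [0, 0, 0], [0, 0, 0], [0, 0, 0], [0, 0, 0], [0, 0, 0], [0, 0, 0], [0, 0, 0], [0, 0, 0], [0, 0, 0], [0, 0, 0]], gripper=[-1, -1, -1, -1, -1, -1, -1, -1, -1, -1, -1, -1, -1, -1, -1, -1])

```text
time: 2.03
ee_pos: [436.1, 312.0, 240.0]
eef_rot: [-3.142, -0.0, 2.886]
force: [-0.5, -1.2, 0.7]
finger_gap: 87.0
grasp_force: 0.0
```

```bash
python3 - <<'E'
from h import *
K=vision.get_calibration("wrist"); p,d=vision.snapshot("wrist"); P=cloud("wrist",d,K)
cv2.imwrite("pics/w1.png",p[:,:,::-1])
print("cam",np.linalg.inv(K["extrinsics"])[:3,3])
m=near(P,(437,311),45,70,90); (u,v)=np.where(m)[::-1]; q=P[m]
print(m.sum(),u.mean(),v.mean(),q.mean(0),cv2.minEnclosingCircle(q[:,:2].astype(np.float32)))
plan((437,311,48))
E
```

```text
cam [370.52031599 329.50182405 382.60861517]
1503 256.20359281437123 184.82302062541584 [434.81927666 313.63981284  79.12310571] ((435.51153564453125, 313.4595947265625), 25.062284469604492)
t 2.08 tcp [436.2 311.9 240. ] rot [-3.142 -0.     2.886] offset cm [-0.1  -0.07 19.2 ]
```

View pics/w1.png

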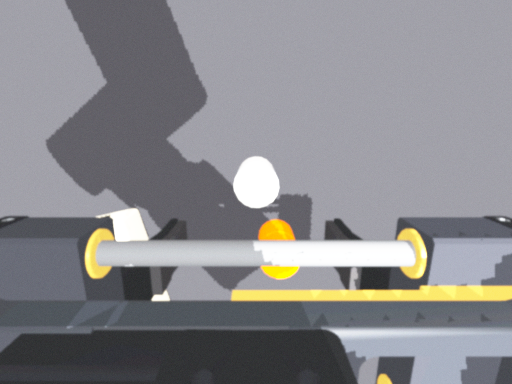

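The wrist view shows the left jar at about (256,183), centred between the fingers, and the orange decoy at (278,250). I'll descend on the jar.

Emit:
carry_out(offset=[[0, -0.05, 3], [0, -0.05, 6], [0, -0.05, 9], [0, -0.05, 12], [0, -0.05, 14], [0, -0.05, 16], [0, -0.05, 17.5], [0, -0.05, 19.0], [0, -0.05, 19.0], [0, -0.05, 19.0], [0, -0.05, 19.0], [0, -0.05, 19.0], [0, -0.05, 19.0], [0, -0.05, 19.0], [0, -0.05, 19.0], [0, -0.05, 19.0], [0, -0.05, 19.0]], rot=[[0, 0, 0], [0, 0, 0], [0, 0, 0], [0, 0, 0], [0, 0, 0], [0, 0, 0], [0, 0, 0], [0, 0, 0], [0, 0, 0], [0, 0, 0], [0, 0, 0], [0, 0, 0], [0, 0, 0], [0, 0, 0], [0, 0, 0], [0, 0, 0], [0, 0, 0]], gripper=[-1, -1, -1, -1, -1, -1, -1, -1, -1, 0, 0.2, 0.3, 0.4, 0.4, 0.4, 0.4, 0.4], newtons=30)

```text
time: 3.5
ee_pos: [437.8, 311.3, 50.6]
eef_rot: [3.139, 0.002, 2.883]
force: [-0.3, 3.0, 3.4]
finger_gap: 49.1
grasp_force: 30.0
```

Emit:
carry_out(offset=[[0, 0, -1], [0, 0, -2], [0, 0, -3], [0, 0, -4], [0, 0, -4], [0, 0, -4], [0, 0, -4], [0, 0, -4], [0, 0, -4], [0, 0, -4], [0, 0, -4], [0, 0, -4], [0, 0, -4]], rot=[[0, 0, 0], [0, 0, 0], [0, 0, 0], [0, 0, 0], [0, 0, 0], [0, 0, 0], [0, 0, 0], [0, 0, 0], [0, 0, 0], [0, 0, 0], [0, 0, 0], [0, 0, 0], [0, 0, 0]], gripper=[0.4, 0.4, 0.4, 0.4, 0.4, 0.4, 0.4, 0.4, 0.4, 0.4, 0.4, 0.4, 0.4])

```text
time: 4.58
ee_pos: [436.8, 310.5, 89.8]
eef_rot: [-3.141, -0.0, 2.884]
force: [-0.5, -0.2, -5.1]
finger_gap: 49.1
grasp_force: 30.0
```

```bash
cat >> h.py <<'E'
def load(n=8):
    F=[]
    for _ in range(n):
        s=monitor.sense(); F.append(np.r_[s["force"],s["ft_torque"],s["joint_torque"][1:3],s["ee_pos"]]); vision.snapshot("side")
    print(np.round(np.mean(F,0),2),np.round(np.std(F,0),2)[:3],s["finger_gap"],s["grasp_force"])
E
python3 -c "
from h import *
load(6)"
```

```text
[-1.3000e-01 -1.3000e-01 -4.7300e+00  2.0000e-02  0.0000e+00  0.0000e+00
 -4.3250e+01 -1.0370e+01  4.3686e+02  3.1055e+02  8.9880e+01] [0.38 0.56 0.44] 48.92524704732959 29.959951431487752
```

Emit:
carry_out(offset=[[0, 0, 1], [0, 0, 2], [0, 0, 3], [0, 0, 3.5], [0, 0, 3.8], [0, 0, 3.95], [0, 0, 3.95], [0, 0, 3.95], [0, 0, 3.95], [0, 0, 3.95], [0, 0, 3.95], [0, 0, 3.95], [0, 0, 1], [0, 0, -2], [0, 0, -5], [0, 0, -9], [0, 0, -13], [0, 0, -15], [0, 0, -15], [0, 0, -15]], rot=[[0, 0, 0], [0, 0, 0], [0, 0, 0], [0, 0, 0], [0, 0, 0], [0, 0, 0], [0, 0, 0], [0, 0, 0], [0, 0, 0], [0, 0, 0], [0, 0, 0], [0, 0, 0], [0, 0, 0], [0, 0, 0], [0, 0, 0], [0, 0, 0], [0, 0, 0], [0, 0, 0], [0, 0, 0], [0, 0, 0]], gripper=[0.4, 0.4, 0.4, 0.4, 0.4, 0.4, 0.4, 0.4, -0.2, -1, -1, -1, -1, -1, -1, -1, -1, -1, -1, -1])

```text
time: 6.55
ee_pos: [437.7, 310.9, 241.4]
eef_rot: [3.139, 0.003, 2.884]
force: [0.3, 0.3, -0.4]
finger_gap: 87.0
grasp_force: 0.0
```

```bash
python3 - <<'E'
from h import *
load(3)
K=vision.get_calibration("wrist"); p,d=vision.snapshot("wrist"); P=cloud("wrist",d,K)
m=near(P,(437,311),45,70,90); q=P[m]
print(m.sum(),q.mean(0),cv2.minEnclosingCircle(q[:,:2].astype(np.float32)))
plan((522,33,240)); plan((465,-314,240))
E
```

```text
[ 1.0000e-01 -1.8000e-01 -2.7000e-01  0.0000e+00 -1.0000e-02 -2.0000e-02
 -3.8240e+01 -1.6840e+01  4.3677e+02  3.1050e+02  2.4002e+02] [0.19 0.42 0.3 ] 86.94350661686862 0.0
1526 [432.57780965 311.92175418  79.10887872] ((433.6809387207031, 311.67315673828125), 25.15278434753418)
t 6.75 tcp [435.8 310.1 238.2] rot [-3.139e+00 -3.000e-03  2.884e+00] offset cm [-15.4  -24.59  -0.17]
t 6.75 tcp [435.8 310.1 238.2] rot [-3.139e+00 -3.000e-03  2.884e+00] offset cm [-18.73 -59.6   -0.1 ]
```

Emit:
carry_out(offset=[[-15.4, -24.6, 0], [-15.4, -24.6, 0], [-15.4, -24.6, 0], [-15.4, -24.6, 0], [-15.4, -24.6, 0], [-15.4, -24.6, 0], [-15.4, -24.6, 0], [-15.4, -24.6, 0], [-15.4, -24.6, 0], [-15.4, -24.6, 0], [-15.4, -24.6, 0], [-15.4, -24.6, 0]], rot=[[0, 0, 0.2], [0, 0, 0.4], [0, 0, 0.6], [0, 0, 0.8], [0, 0, 1.0], [0, 0, 1.2], [0, 0, 1.4], [0, 0, 1.571], [0, 0, 1.571], [0, 0, 1.571], [0, 0, 1.571], [0, 0, 1.571]], gripper=[-1, -1, -1, -1, -1, -1, -1, -1, -1, -1, -1, -1])

```text
time: 7.75
ee_pos: [522.3, 33.2, 238.1]
eef_rot: [-3.138, 0.0, 1.377]
force: [0.1, 0.6, -0.8]
finger_gap: 86.8
grasp_force: 0.0
```

```bash
cat >> h.py <<'E'
def look(fn,xy,z0,z1,r=45):
    K=vision.get_calibration("wrist"); p,d=vision.snapshot("wrist"); P=cloud("wrist",d,K)
    cv2.imwrite(fn,p[:,:,::-1]); m=near(P,xy,r,z0,z1); q=P[m]
    v,u=np.where(m)
    print(m.sum(),"px",u.mean().round(1),v.mean().round(1),"mean",q.mean(0).round(1),cv2.minEnclosingCircle(q[:,:2].astype(np.float32)))
    return p,d,P,K
E
python3 - <<'E'
from h import *
p,d,P,K=look("pics/w2.png",(522,33),55,68,36)
np.savez("w2.npz",p=p,d=d,P=P)
# hole rim on plate top level: cells at plate level, hole = not plate
x=np.arange(470,575); 
m=near(P,(522,33),48,75,90); q=P[m]; print(m.sum(), q.mean(0))
plan((465,-314,240),1.313)
E
```

```text
1515 px 255.1 185.2 mean [520.6  30.6  59.7] ((520.8666381835938, 32.185333251953125), 26.478321075439453)
3967 [522.69322469  34.563787    79.35351591]
t 7.8 tcp [522.4  33.3 238.2] rot [-3.138  0.     1.373] offset cm [-35.18   1.2   -0.18]
rotvec [-0.003  0.     0.06 ]
```

View pics/w2.png

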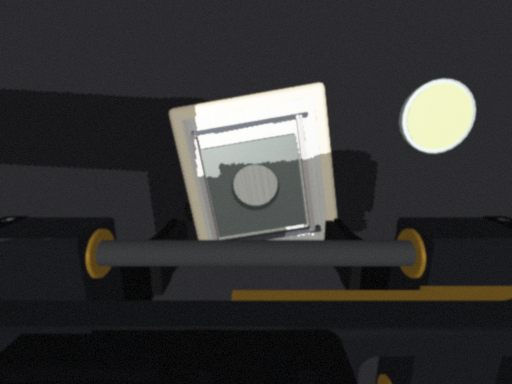

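The wrist view shows the hole at about (255,185) in the grey plate. Next I'll fit its rim on the plane of the plate top.

```bash
cat >> h.py <<'E'
def holefit(P,K,xy,zp):
    C=np.linalg.inv(K["extrinsics"])[:3,3]
    t=(zp-C[2])/(P[...,2]-C[2]); Q=C+(P-C)*t[...,None]   # ray meets plate-top plane
    m=(np.hypot(Q[...,0]-xy[0],Q[...,1]-xy[1])<38)&(P[...,2]<zp-3)
    c,_=cv2.findContours(m.astype(np.uint8),cv2.RETR_EXTERNAL,cv2.CHAIN_APPROX_NONE); c=max(c,key=cv2.contourArea)[:,0]
    e=Q[c[:,1],c[:,0]][:,:2].astype(np.float32)
    print("hole area-mean",Q[m].mean(0).round(1),"ellipse",cv2.fitEllipse(e),"eqdia",)
E
python3 - <<'E'
from h import *
P=np.load("w2.npz")["P"]; K=vision.get_calibration("wrist")
holefit(P,K,(522,33),79.4)
load(2)
E
```

```text
hole area-mean [521.3  33.6  79.4] ellipse ((521.1959228515625, 33.274559020996094), (50.734375, 51.073116302490234), 79.90314483642578) eqdia
[ 1.2000e-01 -2.0000e-02  4.3000e-01 -8.0000e-02  5.0000e-02  1.0000e-02
 -3.6210e+01 -1.5860e+01  5.2238e+02  3.3330e+01  2.3829e+02] [0.21 0.11 0.47] 87.24086216432922 0.0
```

Emit:
carry_out(offset=[[-4, 0.1, 0], [-8, 0.3, 0], [-12, 0.4, 0], [-16, 0.6, 0], [-20, 0.7, 0], [-24, 0.8, 0], [-28, 1.0, 0], [-32, 1.1, 0], [-35.2, 1.2, 0], [-35.2, 1.2, 0], [-35.2, 1.2, 0], [-35.2, 1.2, 0], [-35.2, 1.2, 0]], rot=[[0, 0, 0], [0, 0, 0], [0, 0, 0], [0, 0, 0], [0, 0, 0], [0, 0, 0], [0, 0, 0], [0, 0, 0], [0, 0, 0], [0, 0, 0], [0, 0, 0], [0, 0, 0], [0, 0, 0]], gripper=[-1, -1, -1, -1, -1, -1, -1, -1, -1, -1, -1, -1, -1])

```text
time: 8.98
ee_pos: [469.2, -313.1, 239.4]
eef_rot: [-3.14, -0.001, 1.386]
force: [0.3, 0.3, 0.8]
finger_gap: 87.1
grasp_force: 0.0
```

```bash
python3 - <<'E'
from h import *
look("pics/w3.png",(465,-314),70,90)
load(2)
plan((465,-314,50),1.313)
E
```

```text
1502 px 252.3 187.4 mean [ 465.1 -313.4   79.2] ((464.93914794921875, -314.2742004394531), 25.143526077270508)
[ 2.0000e-02 -2.6000e-01  1.0000e-01 -1.0000e-01  4.0000e-02 -0.0000e+00
 -3.8980e+01 -1.6570e+01  4.6952e+02 -3.1300e+02  2.3970e+02] [0.46 0.44 0.04] 87.062510587253 0.0
t 9.13 tcp [ 469.7 -313.2  239.9] rot [-3.141 -0.     1.386] offset cm [-0.17 -0.44 18.99]
rotvec [-0.    -0.     0.073]
```

Emit:
carry_out(offset=[[-0.15, -0.45, 3], [-0.15, -0.45, 6], [-0.15, -0.45, 9], [-0.15, -0.45, 12], [-0.15, -0.45, 14], [-0.15, -0.45, 16], [-0.15, -0.45, 17.5], [-0.15, -0.45, 19.0], [-0.15, -0.45, 19.0], [-0.15, -0.45, 19.0], [-0.15, -0.45, 19.0], [-0.15, -0.45, 19.0], [-0.15, -0.45, 19.0], [-0.15, -0.45, 19.0], [-0.15, -0.45, 19.0], [-0.15, -0.45, 19.0], [-0.15, -0.45, 19.0]], rot=[[0, 0, 0], [0, 0, 0], [0, 0, 0], [0, 0, 0], [0, 0, 0], [0, 0, 0], [0, 0, 0], [0, 0, 0], [0, 0, 0], [0, 0, 0], [0, 0, 0], [0, 0, 0], [0, 0, 0], [0, 0, 0], [0, 0, 0], [0, 0, 0], [0, 0, 0]], gripper=[-1, -1, -1, -1, -1, -1, -1, -1, -1, 0, 0.2, 0.3, 0.4, 0.4, 0.4, 0.4, 0.4], newtons=30)

```text
time: 10.55
ee_pos: [464.8, -315.5, 50.4]
eef_rot: [3.141, 0.0, 1.384]
force: [-0.7, 0.7, 3.8]
finger_gap: 49.2
grasp_force: 30.0
```

Emit:
carry_out(offset=[[0, 0, -1], [0, 0, -2], [0, 0, -3], [0, 0, -4], [0, 0, -4], [0, 0, -4], [0, 0, -4], [0, 0, -4], [0, 0, -4], [0, 0, -4], [0, 0, -4], [0, 0, -4], [0, 0, -4]], rot=[[0, 0, 0], [0, 0, 0], [0, 0, 0], [0, 0, 0], [0, 0, 0], [0, 0, 0], [0, 0, 0], [0, 0, 0], [0, 0, 0], [0, 0, 0], [0, 0, 0], [0, 0, 0], [0, 0, 0]], gripper=[0.4, 0.4, 0.4, 0.4, 0.4, 0.4, 0.4, 0.4, 0.4, 0.4, 0.4, 0.4, 0.4])

```text
time: 11.63
ee_pos: [464.7, -315.3, 89.8]
eef_rot: [-3.141, -0.0, 1.384]
force: [0.6, 0.1, -3.3]
finger_gap: 49.0
grasp_force: 30.0
```

```bash
python3 -c "
from h import *
load(6); plan((521.2,33.4,190))"
```

```text
[ 3.7000e-01 -1.0000e-01 -2.9300e+00 -7.0000e-02  6.0000e-02  0.0000e+00
 -4.4050e+01 -1.0950e+01  4.6471e+02 -3.1530e+02  8.9890e+01] [0.36 0.43 0.8 ] 49.248082618120755 29.9997466430068
t 11.93 tcp [ 464.7 -315.3   90. ] rot [-3.142  0.     1.384] offset cm [ 35.31  -0.93 -10.  ]
```

Left reads about 4.7 N and right about 2.9 N, so the left jar is heavier. I'll put the right one back.

Emit:
carry_out(offset=[[0, 0, 1], [0, 0, 2], [0, 0, 3], [0, 0, 3.5], [0, 0, 3.8], [0, 0, 3.95], [0, 0, 3.95], [0, 0, 3.95], [0, 0, 3.95], [0, 0, 3.95], [0, 0, 3.95], [0, 0, 3.95], [0, 0, 1], [0, 0, -2], [0, 0, -5], [0, 0, -9], [0, 0, -13], [0, 0, -15], [0, 0, -15], [0, 0, -15]], rot=[[0, 0, 0], [0, 0, 0], [0, 0, 0], [0, 0, 0], [0, 0, 0], [0, 0, 0], [0, 0, 0], [0, 0, 0], [0, 0, 0], [0, 0, 0], [0, 0, 0], [0, 0, 0], [0, 0, 0], [0, 0, 0], [0, 0, 0], [0, 0, 0], [0, 0, 0], [0, 0, 0], [0, 0, 0], [0, 0, 0]], gripper=[0.4, 0.4, 0.4, 0.4, 0.4, 0.4, 0.4, 0.4, -0.2, -1, -1, -1, -1, -1, -1, -1, -1, -1, -1, -1])

```text
time: 13.6
ee_pos: [465.5, -316.0, 241.5]
eef_rot: [3.138, 0.002, 1.384]
force: [0.5, 0.6, -1.3]
finger_gap: 87.0
grasp_force: 0.0
```

```bash
python3 -c "
from h import *
load(2); look('pics/w4.png',(465,-314),70,90); plan((437,311,240),2.884)"
```

```text
[ 5.3000e-01  2.5000e-01 -8.6000e-01 -6.0000e-02  1.0000e-01  4.0000e-02
 -4.0540e+01 -1.7470e+01  4.6501e+02 -3.1555e+02  2.4065e+02] [0.   0.31 0.48] 87.06130051028386 0.0
1513 px 255.5 184.8 mean [ 464.1 -312.6   79.2] ((463.93115234375, -313.3688659667969), 25.033262252807617)
t 13.75 tcp [ 463.9 -314.5  238.2] rot [-3.139e+00 -2.000e-03  1.384e+00] offset cm [ 6.096e+01 -1.428e+01 -1.000e-02]
rotvec [-1.0e-03 -4.0e-03 -1.5e+00]
```

Emit:
carry_out(offset=[[4, -0.9, 0], [8, -1.9, 0], [12, -2.8, 0], [16, -3.7, 0], [20, -4.7, 0], [24, -5.6, 0], [28, -6.6, 0], [32, -7.5, 0], [36, -8.4, 0], [40, -9.4, 0], [44, -10.3, 0], [48, -11.2, 0], [52, -12.2, 0], [56, -13.1, 0], [60, -14.1, 0], [61, -14.3, 0], [61, -14.3, 0], [61, -14.3, 0], [61, -14.3, 0]], rot=[[0, 0, -0.1], [0, 0, -0.2], [0, 0, -0.3], [0, 0, -0.4], [0, 0, -0.5], [0, 0, -0.6], [0, 0, -0.7], [0, 0, -0.8], [0, 0, -0.9], [0, 0, -1.0], [0, 0, -1.1], [0, 0, -1.2], [0, 0, -1.3], [0, 0, -1.4], [0, 0, -1.5], [0, 0, -1.5], [0, 0, -1.5], [0, 0, -1.5], [0, 0, -1.5]], gripper=[-1, -1, -1, -1, -1, -1, -1, -1, -1, -1, -1, -1, -1, -1, -1, -1, -1, -1, -1])

```text
time: 15.33
ee_pos: [437.1, 309.1, 238.8]
eef_rot: [-3.139, -0.002, 2.882]
force: [-0.3, -0.1, 0.1]
finger_gap: 87.0
grasp_force: 0.0
```

```bash
python3 -c "
from h import *
look('pics/w5.png',(435,311),70,90);look('pics/w5.png',(435,311),70,90); load(2); plan((435.5,311,50),2.884)"
```

```text
1520 px 256.8 182.4 mean [432.7 311.9  79.1] ((433.68548583984375, 311.6156311035156), 25.14983367919922)
1524 px 256.8 181.9 mean [432.7 311.8  79.1] ((433.6872253417969, 311.60284423828125), 25.214099884033203)
[ 1.6000e-01  3.7000e-01 -0.0000e+00 -3.0000e-02 -3.0000e-02  6.0000e-02
 -3.6700e+01 -1.5980e+01  4.3774e+02  3.0890e+02  2.3960e+02] [0.09 0.26 0.54] 86.83225386631369 0.0
t 15.53 tcp [437.9 309.1 239.9] rot [-3.141 -0.     2.881] offset cm [ 0.28  0.13 18.99]
rotvec [-0.001 -0.    -0.003]
```

Emit:
carry_out(offset=[[0.4, 0.15, 3], [0.4, 0.15, 6], [0.4, 0.15, 9], [0.4, 0.15, 12], [0.4, 0.15, 14], [0.4, 0.15, 16], [0.4, 0.15, 17.5], [0.4, 0.15, 18.7], [0.4, 0.15, 18.7], [0.4, 0.15, 18.7], [0.4, 0.15, 18.7], [0.4, 0.15, 18.7], [0.4, 0.15, 18.7], [0.4, 0.15, 18.7], [0.4, 0.15, 18.7], [0.4, 0.15, 18.7], [0.4, 0.15, 18.7]], rot=[[0, 0, 0], [0, 0, 0], [0, 0, 0], [0, 0, 0], [0, 0, 0], [0, 0, 0], [0, 0, 0], [0, 0, 0], [0, 0, 0], [0, 0, 0], [0, 0, 0], [0, 0, 0], [0, 0, 0], [0, 0, 0], [0, 0, 0], [0, 0, 0], [0, 0, 0]], gripper=[-1, -1, -1, -1, -1, -1, -1, -1, -1, 0, 0.2, 0.3, 0.4, 0.4, 0.4, 0.4, 0.4], newtons=30)

```text
time: 16.95
ee_pos: [433.8, 312.5, 53.3]
eef_rot: [-3.14, -0.0, 2.884]
force: [0.4, -2.7, 3.8]
finger_gap: 49.0
grasp_force: 30.0
```

Emit:
carry_out(offset=[[0, 0, -2], [0, 0, -5], [0, 0, -8], [0, 0, -11], [0, 0, -14], [0, 0, -14], [0, 0, -14], [0, 0, -14], [0, 0, -14], [0, 0, -14]], rot=[[0, 0, 0], [0, 0, 0], [0, 0, 0], [0, 0, 0], [0, 0, 0], [0, 0, 0], [0, 0, 0], [0, 0, 0], [0, 0, 0], [0, 0, 0]], gripper=[0.4, 0.4, 0.4, 0.4, 0.4, 0.4, 0.4, 0.4, 0.4, 0.4])

```text
time: 17.78
ee_pos: [432.8, 312.5, 190.8]
eef_rot: [-3.139, -0.004, 2.884]
force: [0.1, 0.7, -5.2]
finger_gap: 49.5
grasp_force: 30.0
```

```bash
python3 -c "
from h import *
p,d,P,K=look('pics/w6.png',(434,311),200,235,45); load(3); plan((521.2,33.4,192))"
```

```text
5331 px 255.5 260.8 mean [427.  314.5 216.8] ((421.8174743652344, 315.70599365234375), 35.289825439453125)
[ 4.1000e-01 -3.5000e-01 -4.4500e+00  1.0000e-02 -6.0000e-02 -0.0000e+00
 -4.0560e+01 -1.5210e+01  4.3335e+02  3.1275e+02  1.9137e+02] [0.44 0.48 0.34] 49.28397073232979 29.970318419655086
t 17.98 tcp [433.8 312.9 192. ] rot [-3.140e+00 -1.000e-03  2.884e+00] offset cm [-1.558e+01 -2.480e+01  1.000e-02]
```

Emit:
carry_out(offset=[[-1.5, -2.5, 0], [-3.5, -5.5, 0], [-5.5, -8.8, 0], [-7.5, -12, 0], [-9.5, -15, 0], [-11.5, -18.3, 0], [-13.5, -21.5, 0], [-15, -23.9, 0], [-15.5, -24.7, 0], [-15.5, -24.7, 0], [-15.5, -24.7, 0], [-15.5, -24.7, 0], [-15.5, -24.7, 0]], rot=[[0, 0, 0], [0, 0, 0], [0, 0, 0], [0, 0, 0], [0, 0, 0], [0, 0, 0], [0, 0, 0], [0, 0, 0], [0, 0, 0], [0, 0, 0], [0, 0, 0], [0, 0, 0], [0, 0, 0]], gripper=[0.4, 0.4, 0.4, 0.4, 0.4, 0.4, 0.4, 0.4, 0.4, 0.4, 0.4, 0.4, 0.4])

```text
time: 19.07
ee_pos: [520.2, 36.1, 192.8]
eef_rot: [3.141, -0.001, 2.885]
force: [0.1, -0.1, -5.2]
finger_gap: 49.2
grasp_force: 30.0
```

```bash
python3 -c "
from h import *
p,d,P,K=look('pics/w7.png',(521,33),200,235,60); holefit(P,K,(521,33),79.4)
s=vision.snapshot('side')[0]
cv2.imwrite('pics/w7b.png',np.hstack([p[80:380,120:420],cv2.resize(s[130:280,200:380],(360,300))])[:,:,::-1])
load(3); plan((521.2,33.4,135))"
```

```text
5396 px 255.4 259.7 mean [514.2  38.1 218. ] ((509.5549011230469, 39.358028411865234), 35.497901916503906)
hole area-mean [505.5  34.6  79.4] ellipse ((513.1495361328125, 33.56794357299805), (36.18744659423828, 46.72473907470703), 172.6688995361328) eqdia
[ 5.0000e-02 -5.1000e-01 -4.5500e+00  2.0000e-02  1.0000e-02  0.0000e+00
 -3.9330e+01 -1.5010e+01  5.2063e+02  3.5890e+01  1.9295e+02] [0.36 0.2  0.67] 49.587097878303936 29.97184027106414
t 19.32 tcp [520.9  35.5 193. ] rot [ 3.142 -0.     2.885] offset cm [-0.09 -0.2   5.8 ]
```

View pics/w7b.png

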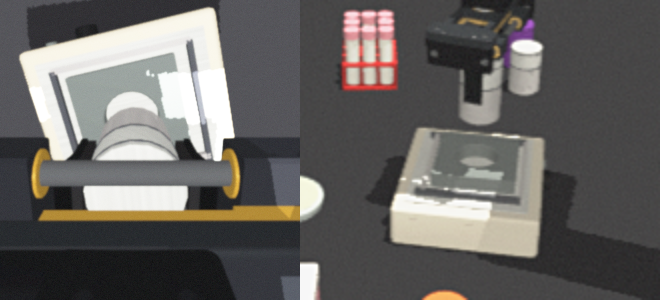

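The wrist crop (left) shows the jar hanging over the hole. The side crop (right) shows it held upright above the shaker. I'll align and lower to just above the plate.

Emit:
carry_out(offset=[[-0.05, -0.1, 1], [-0.1, -0.2, 2], [-0.1, -0.2, 3], [-0.1, -0.2, 4], [-0.1, -0.2, 4.7], [-0.1, -0.2, 5.2], [-0.1, -0.2, 5.4], [-0.1, -0.2, 5.4], [-0.1, -0.2, 5.4], [-0.1, -0.2, 5.4], [-0.1, -0.2, 5.4]], rot=[[0, 0, 0], [0, 0, 0], [0, 0, 0], [0, 0, 0], [0, 0, 0], [0, 0, 0], [0, 0, 0], [0, 0, 0], [0, 0, 0], [0, 0, 0], [0, 0, 0]], gripper=[0.4, 0.4, 0.4, 0.4, 0.4, 0.4, 0.4, 0.4, 0.4, 0.4, 0.4])

```text
time: 20.23
ee_pos: [521.9, 32.5, 139.4]
eef_rot: [3.141, 0.001, 2.884]
force: [-0.2, 0.1, -4.2]
finger_gap: 49.4
grasp_force: 30.0
```

```bash
python3 -c "
from h import *
load(3)
p,d=vision.snapshot('side'); cv2.imwrite('pics/s8.png',cv2.resize(p[150:270,220:360],None,fx=4,fy=4)[:,:,::-1]);plan((521.2,33.4,133))"
```

```text
[-1.5000e-01  1.8000e-01 -4.3500e+00 -2.0000e-02  1.0000e-02 -1.0000e-02
 -4.0780e+01 -1.2410e+01  5.2184e+02  3.2540e+01  1.3943e+02] [0.37 0.53 0.13] 49.19222555986936 29.97149732822436
t 20.43 tcp [521.7  32.6 139.3] rot [3.142e+00 1.000e-03 2.884e+00] offset cm [0.07 0.07 0.63]
```

View pics/s8.png

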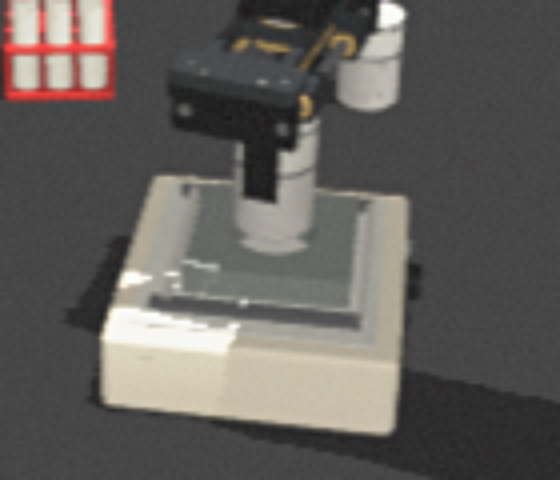

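The jar foot sits centred over the hole, with both near column 275 in the crop. Now I'll feel gently downward.

Emit:
carry_out(offset=[[0.05, 0.06, 0.1], [0.05, 0.06, 0.2], [0.05, 0.06, 0.3], [0.05, 0.06, 0.4], [0.05, 0.06, 0.5], [0.05, 0.06, 0.6], [0.05, 0.06, 0.7], [0.05, 0.06, 0.75], [0.05, 0.06, 0.75]], rot=[[0, 0, 0], [0, 0, 0], [0, 0, 0], [0, 0, 0], [0, 0, 0], [0, 0, 0], [0, 0, 0], [0, 0, 0], [0, 0, 0]], gripper=[0.4, 0.4, 0.4, 0.4, 0.4, 0.4, 0.4, 0.4, 0.4])

```text
time: 21.18
ee_pos: [521.1, 33.3, 131.3]
eef_rot: [-3.142, -0.0, 2.884]
force: [-0.7, -0.9, -4.9]
finger_gap: 49.1
grasp_force: 30.0
```

Emit:
carry_out(offset=[[0, 0, 0.04], [0, 0, 0.08], [0, 0, 0.12], [0, 0, 0.15], [0, 0, 0.15]], rot=[[0, 0, 0], [0, 0, 0], [0, 0, 0], [0, 0, 0], [0, 0, 0]], gripper=[0.4, 0.4, 0.4, 0.4, 0.4])

```text
time: 21.6
ee_pos: [521.1, 33.3, 129.9]
eef_rot: [-3.142, -0.0, 2.884]
force: [0.2, -0.2, -4.9]
finger_gap: 49.4
grasp_force: 30.0
```

Emit:
carry_out(offset=[[0, 0, 0.05], [0, 0, 0.1], [0, 0, 0.15], [0, 0, 0.2], [0, 0, 0.25], [0, 0, 0.3], [0, 0, 0.3], [0, 0, 0.3]], rot=[[0, 0, 0], [0, 0, 0], [0, 0, 0], [0, 0, 0], [0, 0, 0], [0, 0, 0], [0, 0, 0], [0, 0, 0]], gripper=[0.4, 0.4, 0.4, 0.4, 0.4, 0.4, 0.4, 0.4])

```text
time: 22.27
ee_pos: [521.2, 33.3, 126.9]
eef_rot: [-3.142, -0.0, 2.884]
force: [0.6, -0.2, -4.3]
finger_gap: 48.9
grasp_force: 30.0
```

Emit:
carry_out(offset=[[0, 0, 0.06], [0, 0, 0.12], [0, 0, 0.18], [0, 0, 0.24], [0, 0, 0.3], [0, 0, 0.36], [0, 0, 0.4], [0, 0, 0.4]], rot=[[0, 0, 0], [0, 0, 0], [0, 0, 0], [0, 0, 0], [0, 0, 0], [0, 0, 0], [0, 0, 0], [0, 0, 0]], gripper=[0.4, 0.4, 0.4, 0.4, 0.4, 0.4, 0.4, 0.4])

```text
time: 22.93
ee_pos: [521.1, 33.3, 122.8]
eef_rot: [-3.142, -0.0, 2.884]
force: [0.8, 0.3, -5.4]
finger_gap: 49.3
grasp_force: 30.0
```

Emit:
carry_out(offset=[[0, 0, 0.1], [0, 0, 0.2], [0, 0, 0.3], [0, 0, 0.4], [0, 0, 0.5], [0, 0, 0.6], [0, 0, 0.7], [0, 0, 0.7], [0, 0, 0.7]], rot=[[0, 0, 0], [0, 0, 0], [0, 0, 0], [0, 0, 0], [0, 0, 0], [0, 0, 0], [0, 0, 0], [0, 0, 0], [0, 0, 0]], gripper=[0.4, 0.4, 0.4, 0.4, 0.4, 0.4, 0.4, 0.4, 0.4])

```text
time: 23.68
ee_pos: [521.1, 33.3, 115.9]
eef_rot: [-3.142, -0.0, 2.884]
force: [-0.2, -0.0, -5.0]
finger_gap: 49.0
grasp_force: 30.0
```

Emit:
carry_out(offset=[[0, 0, 0.03], [0, 0, 0.06], [0, 0, 0.09], [0, 0, 0.12], [0, 0, 0.12]], rot=[[0, 0, 0], [0, 0, 0], [0, 0, 0], [0, 0, 0], [0, 0, 0]], gripper=[0.4, 0.4, 0.4, 0.4, 0.4])

```text
time: 24.1
ee_pos: [521.1, 33.3, 114.7]
eef_rot: [-3.142, -0.0, 2.884]
force: [0.3, -0.8, -5.3]
finger_gap: 49.7
grasp_force: 30.0
```

Emit:
carry_out(offset=[[0, 0, 0.02], [0, 0, 0.04], [0, 0, 0.06], [0, 0, 0.08], [0, 0, 0.1], [0, 0, 0.1]], rot=[[0, 0, 0], [0, 0, 0], [0, 0, 0], [0, 0, 0], [0, 0, 0], [0, 0, 0]], gripper=[0.4, 0.4, 0.4, 0.4, 0.4, 0.4])

```text
time: 24.6
ee_pos: [521.1, 33.3, 113.7]
eef_rot: [-3.142, -0.0, 2.884]
force: [0.1, 0.8, -4.3]
finger_gap: 49.4
grasp_force: 30.0
```

Emit:
carry_out(offset=[[0, 0, 0.02], [0, 0, 0.04], [0, 0, 0.06], [0, 0, 0.06]], rot=[[0, 0, 0], [0, 0, 0], [0, 0, 0], [0, 0, 0]], gripper=[0.4, 0.4, 0.4, 0.4])

```text
time: 24.93
ee_pos: [521.3, 33.3, 113.4]
eef_rot: [3.142, 0.0, 2.884]
force: [-0.6, 0.2, -2.0]
finger_gap: 49.2
grasp_force: 30.0
```

The load is coming off at TCP 113.4, so the jar is on the deck. I'll release and retreat.

Emit:
carry_out(offset=[[0, 0, 0.03], [0, 0, 0.03], [0, 0, 0.03], [0, 0, 0.03], [0, 0, 0.03], [0, 0, 0.03], [0, 0, -1], [0, 0, -3], [0, 0, -6], [0, 0, -9], [0, 0, -12], [0, 0, -12], [0, 0, -12], [0, 0, -12]], rot=[[0, 0, 0], [0, 0, 0], [0, 0, 0], [0, 0, 0], [0, 0, 0], [0, 0, 0], [0, 0, 0], [0, 0, 0], [0, 0, 0], [0, 0, 0], [0, 0, 0], [0, 0, 0], [0, 0, 0], [0, 0, 0]], gripper=[0.4, 0.2, 0, -1, -1, -1, -1, -1, -1, -1, -1, -1, -1, -1])

```text
time: 26.1
ee_pos: [520.7, 33.4, 233.2]
eef_rot: [3.142, -0.0, 2.884]
force: [-0.9, -0.2, -0.4]
finger_gap: 87.0
grasp_force: 0.0
```

```bash
python3 - <<'E'
from h import *
look('pics/w9.png',(521,33),120,160); load(2)
d=vision.snapshot('top')[1]; P=cloud('top',d); m=near(P,(465,-314),40,60,90); print(P[m].mean(0))
p,d=vision.snapshot('side'); cv2.imwrite('pics/s9.png',cv2.resize(p[130:340,180:380],None,fx=2.8,fy=2.8)[:,:,::-1])
E
```

```text
2431 px 254.8 200.8 mean [519.3  33.6 138.7] ((521.1495971679688, 33.168914794921875), 25.214149475097656)
[ 2.0000e-02  8.0000e-02 -4.9000e-01  4.0000e-02 -5.0000e-02 -3.0000e-02
 -3.6670e+01 -1.5840e+01  5.2018e+02  3.3420e+01  2.3223e+02] [0.28 0.2  0.14] 86.95820852318799 0.0
[ 463.7584837  -313.0763204    78.96906434]
```

View pics/s9.png

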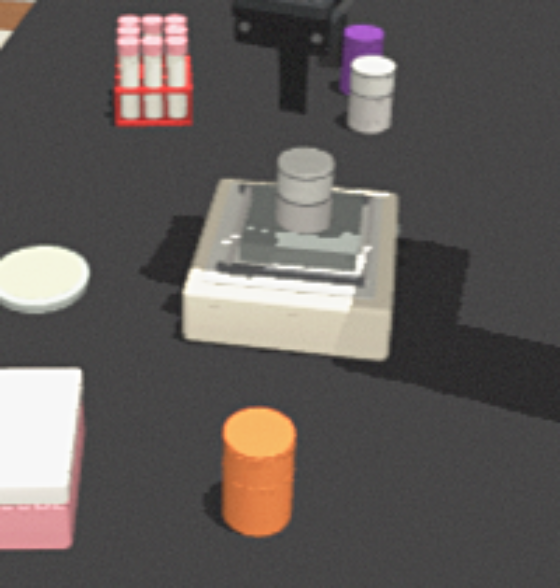

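The jar stands upright in the hole with its top at about 140 mm, which is fully seated. The right jar, rack, tip box and dish are in place.

```bash
python3 -c "
from bench import workorder
print(workorder.close_job())"
```

```text
the job is handed in; nothing more can be done
None
```

The left jar was the heavier (about 4.7 N against 2.9 N); I seated it fully down in the shaker's holder, left the right jar standing where it stood, and handed the job in, though no verdict came back.

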